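# Set out the soldering station on the jeweller's bench

### The arm

A 6-joint arm with a two-finger parallel gripper is mounted at the origin on the work surface. World frame = base frame: x ahead of the robot, y to its left, z up, the work surface at z = 0. Lengths are in m, angles in rad, forces in N, time in s.
With the tool pointing down it reaches from about 0.35 to 0.975 m from the base axis. Payload 4.9 kg.
Tool frame: the origin (TCP) lies on the centre line of the jaws, within the pads' length; the fingertips stand ahead of it and the grasp point (between the pads) is the TCP (manip.tip_extent is the z of the fingertips in the tool frame, in m); z points along the fingers, y is the line along which they close (so a half turn about z gives the same grasp; the last joint's range is limited). The gripper opens to 85 mm and grips with 20 to 120 N. Pads are 22 mm wide; open, the fingers measure 114 mm over their backs; the gripper's body (76 mm by 85 mm) begins 54 mm behind the grasp point. The pads swing forward as they close: fully open they stand 13 mm farther back than shut.
Start: joints at [1.057, 0.053, 1.613, -0, 1.476, -0.119], TCP at [0.24, 0.577, 0.25] pointing down, gripper open.
Joint ranges: [-3.01, 3.01], [-1.01, 2.22], [0.06, 2.58], [-1.02, 4.17], [0.09, 2.62], [-3.14, 3.14]. Speed limits (rad/s): [2.57, 2.57, 3.14, 3.14, 3.14, 3.14].

### API

Orientations are given as a unit quaternion [w, x, y, z].
In Python, from plant import manip gives the robot as it stands. The module is installed in compiled form; this text tells all that it offers.
- The arm moves only by the shell command python3 -m crank 'ROWS'. ROWS is a JSON list of rows, 1 to 5 of them, each of 7 numbers: the opening from 0.0 (shut) to 1.0 (fully open), then dx, dy, dz in m, then a rotation vector rx, ry, rz in rad; each row shifts and turns the commanded pose from where the row before left it, along the tool's axes as they then stand; what a row does not reach is not made up. A row lasts 1/8 s, in which the tool goes at most 0.0625 m and 0.188 rad, less where a joint would pass 70% of its speed; a pose out of reach is approached as far as the arm can. The fingers move at their own pace and stop on an object; the grip force is fixed at half the most. Time passes only in rows, so rows that do not move let the fingers close. It prints the time, the measured TCP pose, the force, the opening and the grip force at its end.
- manip.state(): the state, without advancing time (a new reading comes with each control period).
- manip.grab_frame(name): name is "scene" or "side" or "wrist"; returns (picture, depth): 384x512x3 uint8, red, green, blue; 384x512 float32, m along the optical axis (not along the pixel's ray), 0 where there is no reading.
- manip.camera_params(name): a dict with "intrinsics" (3x3 intrinsics, pixels), "xyz" and "orientation" of the camera in the world. Camera axes: x right, y down, z forward; pixel columns grow to the right and rows downward; lengths in m; the calibration is good to about 2 mm. A picture is of the moment at which its call begins: read the wrist's pose just before it. camera_params takes no time and is no camera call; for the wrist camera it gives the pose at the moment of the call.
- manip.job_done(): hands the job in; it is judged then, once.
Trained networks look in the newest picture that a camera, given by its name, has taken for a name from the list of things; names that differ only in an ending like _2 or _b are one class to them, and where a whole thing is asked for, a point or a joint stands for the part that bears it (a point fixed in the world has none). Each returns a list of dicts, best first, with "conf" (0 to 1); they miss things now and then, are a little off and sometimes report something else, mostly with a low value. They report only what shows in the picture. A call takes as long as a camera call.
- manip.look_for(camera, query): "extent" ([left, top, right, bottom] in pixels, round what is visible of it).
- manip.outline_of(camera, query): "region" (384x512 bool, what is visible of it) and "extent" ([left, top, right, bottom] in pixels, round what is visible of it).
- manip.mark_of(camera, query): "centre" ([row, column] in pixels: a listed point, or the origin of a listed thing).
The state is a dict: "time": time; "joint_pos": joint angles; "joint_vel": joint speeds; "joint_efforts": joint torques, N m; "tool_pos": TCP position; "tool_rot": TCP orientation; "contact_force": force on the tool from outside, world axes, zero at the start; "ft_torque": the same for the moment, N m; "gripper_width": opening from 0.0 (shut) to 1.0 (fully open); "grasp_force": force on a finger pad.
Only numpy, scipy, OpenCV 4.12 (cv2) and the standard library are available. Lean on these libraries where they do the work, as an engineer would, in place of code of your own. Each camera call takes 0.05 s, during which the arm holds its last target. There are 200 camera calls.

### The job

Set out the soldering station as one straight, evenly spaced row: turntable, flux jar, quench bowl, bur stand, in that order; the turntable and the bowl stay where they are, so the jar stands midway between them and the bur stand goes on past the bowl, as far from its centre as the jar is. First lay the soldering brick flat on the middle of the turntable with its long side along the row, then lay the brass bangle blank flat on the middle of the brick; the jar and the bur stand can be moved at any time. Everything ends upright and let go, and the tall bottle and the steel block are left where they are.

Things in the scene. Friction and masses are not known exactly. Their poses are not given: they have to be found in the camera images.
- turntable: Round steel soldering turntable, fixed, does not turn: a disc 130 mm in diameter on a foot, its flat top 30 mm above the bench. Origin: centre of its underside. Its y axis lies along the row, the line through the centres of turntable and bowl (the bowl is towards +y or -y: it varies). These centres are always 270 mm apart, so the row's spacing is 135 mm centre to centre.
- bowl: White ceramic quench bowl, round, open and empty, fixed; 120 mm across the rim, 45 mm high. Origin: centre of its underside.
- brick: Soldering brick, loose: a plain terracotta-coloured block 100 mm long (its x axis), 50 mm wide (y), 32 mm high (z), about 0.14 kg. Origin: centre of its underside; it lies flat on the bench at the start.
- bangle: Brass bangle blank, loose: a plain open ring 44 mm in outer diameter, 36 mm inside, 16 mm high, about 45 g, lying flat. Origin: centre of its underside, z along its axis.
- jar: Flux jar, loose: small squat clear-glass jar with black screw lid, 44 mm in diameter, 50 mm high, about 90 g, upright. Origin: centre of its underside. Not the tall amber bottle.
- burstand: Bur stand, loose: a round dark wooden block 42 mm in diameter, 30 mm high, with seven thin steel burs sticking up out of its top, to 52 mm above the bench in all; about 60 g. Grip it by the wood. Origin: centre of its underside.
- bottle: Bystander: tall amber bottle, 54 mm in diameter, 115 mm high, on the left side of the bench. Leave it alone. Origin: centre of its underside.
- benchblock: Bystander: square steel bench block 65 x 65 x 22 mm, on the right side of the bench. Leave it alone. Origin: centre of its underside.

How it is judged:
By the outcome, as a careful person would: the job done as asked, in the order asked, and still so for the second after the job is handed in, with the robot touching nothing.
It also fails if it takes over 96 s, if anything falls off the work surface, if the arm or the gripper's body presses on something with over 40 N, if the wrist force passes 120 N, or if a joint passes its speed limit or range.

## Working session

There is one attempt and no reset: what is moved stays moved. The work goes in short steps, Python scripts to look and compute and a shell command to move; the robot and the scene stay as the last step left them, time stands still between calls to the robot, and variables do not carry over. Pictures are saved under pics/ and viewed, at most 14 in all, crops included, and the job is handed in when it is done.

```bash
mkdir -p pics; cat > h.py <<'E'
import numpy as np, cv2
from plant import manip
from scipy.spatial.transform import Rotation as R
def rot(q): return R.from_quat([q[1],q[2],q[3],q[0]]).as_matrix()
def cloud(name):
    p=manip.camera_params(name); img,d=manip.grab_frame(name)
    K=np.array(p["intrinsics"]); v,u=np.mgrid[:384,:512]
    c=np.stack([(u-K[0,2])/K[0,0]*d,(v-K[1,2])/K[1,1]*d,d],-1)
    return img,d,c@rot(p["orientation"]).T+np.array(p["xyz"])
def save(img,n): cv2.imwrite(f"pics/{n}.png",cv2.cvtColor(img,cv2.COLOR_RGB2BGR))
def circ(P):
    A=np.c_[2*P[:,:2],np.ones(len(P))]; s=np.linalg.lstsq(A,(P[:,:2]**2).sum(1),rcond=None)[0]
    return s[:2],np.sqrt(s[2]+s[0]**2+s[1]**2)
E
python3 - <<'E'
from h import *
print(manip.state(),manip.tip_extent)
for n in ["scene","side"]:
    img,d,P=cloud(n); save(img,n)
    print(n,manip.camera_params(n))
    for q in "turntable bowl brick bangle jar burstand bottle benchblock".split():
        for o in manip.outline_of(n,q)[:1]:
            m=o["region"]&(d>0); X=P[m]; 
            if len(X)<10: continue
            zt=np.percentile(X[:,2],97); T=X[X[:,2]>zt-.006]
            r=cv2.minEnclosingCircle(T[:,:2].astype(np.float32)); b=cv2.minAreaRect((T[:,:2]*1000).astype(np.float32))
            print(q,round(o["conf"],2),[int(e) for e in o["extent"]],len(X),"zt",zt.round(3),"mec",np.round(r[0],4),round(r[1],4),"box",np.round(b[0],1),np.round(b[1],1),round(b[2],1))
E
```

```text
{'time': 0.0, 'joint_pos': array([ 1.05701915e+00,  5.33452142e-02,  1.61429785e+00,  1.96992399e-07,
        1.47599449e+00, -1.18983838e-01]), 'joint_vel': array([-1.85662050e-03, -6.08194889e-06,  1.07343379e-04, -1.16153971e-03,
       -7.47314471e-04, -7.75958737e-04]), 'joint_efforts': array([ 3.39170847e-04, -3.93660235e+01, -3.70183825e+01, -1.05793240e-04,
        6.68768131e-03, -2.85166003e-06]), 'tool_pos': array([0.24008683, 0.57641394, 0.2490679 ]), 'tool_rot': array([-3.18206367e-04,  1.96117129e-01,  9.80579944e-01, -9.71671776e-04]), 'contact_force': array([0.04243372, 0.13966153, 0.56462933]), 'ft_torque': array([ 0.00082699, -0.04040371, -0.02759527]), 'grasp_force': 0.0, 'gripper_width': 0.9996608116401405} 0.019
scene {'intrinsics': array([[398.74034669,   0.        , 258.08632643],
       [  0.        , 398.74034669, 195.70196257],
       [  0.        ,   0.        ,   1.        ]]), 'xyz': array([1.25939248, 0.73196826, 0.75509855]), 'orientation': array([-0.17651041,  0.35989731,  0.80846584, -0.43093037])}
bowl 0.57 [246, 211, 289, 241] 941 zt 0.046 mec [0.59
[... 1201 characters left out ...]
.0622 box [598.8 131.3] [123.5 111.4] 73.9
brick 0.82 [227, 177, 244, 201] 409 zt 0.036 mec [0.4474 0.0323] 0.0531 box [445.5  33. ] [100.1  49.1] 68.7
bangle 0.41 [295, 175, 306, 187] 91 zt 0.019 mec [0.6838 0.0207] 0.0211 box [685.8  19.8] [40.2 33.8] 60.3
jar 0.5 [201, 143, 212, 157] 135 zt 0.054 mec [0.4006 0.3121] 0.0158 box [401.4 313.1] [27.  25.1] 51.4
burstand 0.86 [226, 267, 241, 286] 310 zt 0.048 mec [ 0.3629 -0.3385] 0.0131 box [ 362.1 -338.9] [21.9 25.8] 19.4
bottle 0.76 [231, 108, 250, 136] 304 zt 0.118 mec [0.5867 0.4664] 0.0139 box [587.1 464.9] [25.3 22.1] 52.7
benchblock 0.74 [316, 296, 354, 327] 929 zt 0.025 mec [ 0.5564 -0.4965] 0.0442 box [ 556.8 -495.6] [66.5 65.2] 80.5
```

```bash
cat >> h.py <<'E'
def go(x,y,z,yaw=None,pr=True):
    s=manip.state(); M=rot(s["tool_rot"]); d=M.T@(np.array([x,y,z])-s["tool_pos"])
    y0=np.degrees(np.arctan2(M[1,1],M[0,1])); r=0 if yaw is None else (y0-yaw+90)%180-90
    print("to go",d.round(4),"rz",round(np.radians(r),4),"yaw now",round(y0,2),"tilt",(M[:2,2]).round(4),"t",s["time"])
E
python3 - <<'E'
from h import *
p=manip.camera_params("wrist"); s=manip.state(); M=rot(s["tool_rot"])
print("cam in tool",M.T@(np.array(p["xyz"])-s["tool_pos"]),(M.T@rot(p["orientation"])).round(3),p["intrinsics"])
img,d,P=cloud("wrist"); save(img,"w0")
go(.403,.316,.25,0)
E
```

```text
cam in tool [ 0.07398183  0.00038758 -0.12405801] [[ 0.001 -0.958 -0.288]
 [ 1.     0.001  0.   ]
 [-0.    -0.288  0.958]] [[291.15500063   0.         251.80065302]
 [  0.         291.15500063 190.63851348]
 [  0.           0.           1.        ]]
to go [-0.2505 -0.1783  0.0003] rz 1.1761 yaw now 67.38 tilt [-0.0001 -0.0001] t 0.95
```

View pics/scene.png

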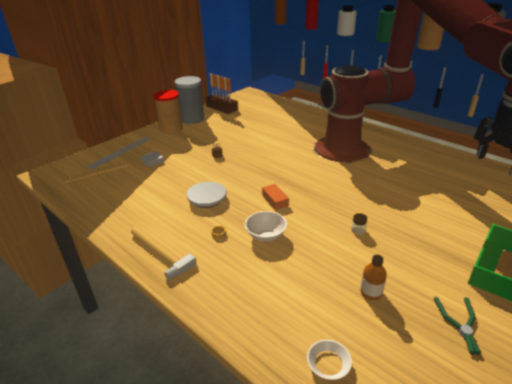

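Scene view: turntable (207,194), bowl (266,226), brick (275,196), bangle (219,232), jar (360,223), bur stand (217,152), bottle (373,278), all matching the outlines. Jar first.

```bash
python3 -m crank '[[1,-0.05,-0.0356,0,0,0,0],[1,-0.05,-0.0356,0,0,0,0],[1,-0.05,-0.0356,0,0,0,0],[1,-0.05,-0.0356,0,0,0,0],[1,-0.05,-0.0356,0,0,0,0]]' && python3 -m crank '[[1,0,0,0,0,0,0.168],[1,0,0,0,0,0,0.168],[1,0,0,0,0,0,0.168],[1,0,0,0,0,0,0.168],[1,0,0,0,0,0,0.168]]' && python3 -m crank '[[1,0,0,0,0,0,0.168],[1,0,0,0,0,0,0.168],[1,0,0,0,0,0,0]]'
cat >> h.py <<'E'
def seg(n,q,P,d,dz=.006):
    for o in manip.outline_of(n,q)[:2]:
        m=o["region"]&(d>0); X=P[m]
        if len(X)<10: continue
        zt=np.percentile(X[:,2],97); T=X[abs(X[:,2]-zt)<dz]
        r=cv2.minEnclosingCircle(T[:,:2].astype(np.float32)); b=cv2.minAreaRect((T[:,:2]*1000).astype(np.float32))
        h=cv2.convexHull(T[:,:2].astype(np.float32))[:,0]; c,rr=circ(h)
        print(q,round(o["conf"],2),[int(e) for e in o["extent"]],len(T),"zt",zt.round(3),"mec",np.round(r[0],4),round(r[1],4),"fit",c.round(4),rr.round(4),"box",np.round(b[0],1),np.round(b[1],1),round(b[2],1))
E
python3 - <<'E'
from h import *
img,d,P=cloud("wrist"); save(img,"w1")
for q in ["jar","brick","bowl","bottle"]: seg("wrist",q,P,d)
go(.403,.316,.03,0)
E
```

```text
time: 1.58
tool_pos: [0.4034, 0.3148, 0.2506]
tool_rot: [0.0, 0.196, 0.981, 0.0]
contact_force: [1.0, 0.6, 0.4]
gripper_width: 0.996
grasp_force: 0.0
time: 2.2
tool_pos: [0.4027, 0.3164, 0.2504]
tool_rot: [0.0, 0.581, 0.814, 0.0]
contact_force: [-0.7, -0.2, 0.6]
gripper_width: 0.997
grasp_force: 0.0
time: 2.58
tool_pos: [0.4027, 0.3164, 0.2504]
tool_rot: [0.0, 0.706, 0.708, 0.0]
contact_force: [-0.2, -0.2, -0.1]
gripper_width: 1.003
grasp_force: 0.0
jar 0.7 [234, 146, 269, 183] 937 zt 0.052 mec [0.4032 0.3203] 0.02 fit [0.403  0.3201] 0.0196 box [403.2 320.3] [39.2 37.8] 89.1
brick 0.82 [270, 313, 309, 340] 125 zt 0.033 mec [0.4615 0.0748] 0.0252 fit [0.4583 0.0645] 0.0267 box [462.4  79. ] [13.  49.9] 77.4
bowl 0.9 [385, 260, 442, 304] 308 zt 0.046 mec [0.618 0.161] 0.0479 fit [0.6013 0.1366] 0.0536 box [623.8 169.6] [26.  95.5] 56.0
bottle 0.86 [394, 2, 506, 58] 555 zt 0.116 mec [0.5891 0.4673] 0.0128 fit [0.5889 0.4674] 0.0121 box [588.9 461.9] [13.1 25.4] 87.2
to go [-0.0004  0.0003  0.2203] rz 0.0013 yaw now 0.07 tilt [0. 0.] t 2.825
```

View pics/w1.png

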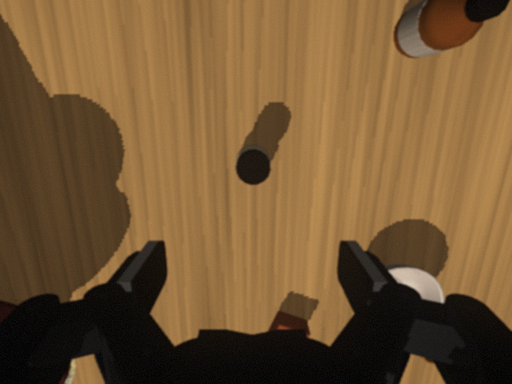

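Lid at (253,166), between the jaws; jar at (0.403, 0.320). Grasp it.

```bash
python3 -m crank '[[1,0.004,0,0.06,0,0,0],[1,0,0,0.06,0,0,0],[1,0,0,0.06,0,0,0],[1,0,0,0.043,0,0,0],[1,0,0,0,0,0,0]]' && python3 -m crank '[[0,0,0,0,0,0,0],[0,0,0,0,0,0,0],[0,0,0,0,0,0,0],[0,0,0,0,0,0,0],[0,0,0,0,0,0,0]]' && python3 -m crank '[[0,0,0,-0.03,0,0,0],[0,0,0,-0.05,0,0,0],[0,0,0,-0.06,0,0,0],[0,0,0,-0.06,0,0,0],[0,0,0,0,0,0,0]]'
python3 -c "
from h import *
go(.594,0.05,.2,0)"
```

```text
time: 3.45
tool_pos: [0.3996, 0.3186, 0.0234]
tool_rot: [-0.001, 0.707, 0.707, -0.004]
contact_force: [0.7, -0.4, 0.9]
gripper_width: 1.005
grasp_force: 0.0
time: 4.08
tool_pos: [0.4048, 0.3217, 0.0306]
tool_rot: [0.001, 0.707, 0.707, 0.003]
contact_force: [-1.8, -0.6, 5.7]
gripper_width: 0.472
grasp_force: 59.9
time: 4.7
tool_pos: [0.4058, 0.3223, 0.236]
tool_rot: [0.002, 0.707, 0.707, 0.007]
contact_force: [0.0, 0.6, -1.0]
gripper_width: 0.477
grasp_force: 61.2
to go [-0.2727  0.1876  0.0364] rz 0.0002 yaw now 0.01 tilt [0.0132 0.0076] t 4.7
```

```bash
python3 -m crank '[[0,-0.05,0.0375,0,0,0,0],[0,-0.05,0.0375,0,0,0,0],[0,-0.05,0.0375,0,0,0,0],[0,-0.05,0.0375,0,0,0,0],[0,-0.05,0.0375,0,0,0,0]]' && python3 -m crank '[[0,0,0,0,0,0,0],[0,0,0,0,0,0,0]]'
python3 - <<'E'
from h import *
img,d,P=cloud("wrist"); save(img,"w2")
for q in ["turntable","bowl","brick","bangle"]: seg("wrist",q,P,d)
go(.594,-.004,.03,0)
E
```

```text
time: 5.32
tool_pos: [0.5907, 0.0686, 0.2268]
tool_rot: [-0.0, 0.707, 0.707, -0.0]
contact_force: [0.8, -0.3, -0.6]
gripper_width: 0.473
grasp_force: 61.2
time: 5.58
tool_pos: [0.5896, 0.0705, 0.2265]
tool_rot: [-0.001, 0.707, 0.707, -0.0]
contact_force: [0.4, -0.6, -0.5]
gripper_width: 0.475
grasp_force: 61.2
turntable 0.66 [204, 302, 299, 333] 819 zt 0.032 mec [ 0.5891 -0.1347] 0.0644 fit [ 0.5885 -0.1227] 0.0616 box [ 588.9 -130.6] [128.3  43.6] 1.1
bowl 0.61 [204, 53, 317, 176] 2286 zt 0.046 mec [0.5989 0.1305] 0.0598 fit [0.5989 0.1306] 0.0592 box [598.5 130.6] [117.4 118.4] 3.5
brick 0.88 [98, 153, 164, 247] 3539 zt 0.034 mec [0.4469 0.035 ] 0.0544 fit [0.4436 0.0365] 0.0496 box [446.6  35. ] [99.9 50.7] 68.4
bangle 0.78 [311, 189, 348, 222] 385 zt 0.017 mec [0.685  0.0226] 0.0221 fit [0.6852 0.0227] 0.0215 box [684.9  22.6] [42.1 43. ] 46.3
to go [-0.0756  0.0043  0.1973] rz 0.0019 yaw now 0.11 tilt [0.     0.0001] t 5.825
```

View pics/w2.png

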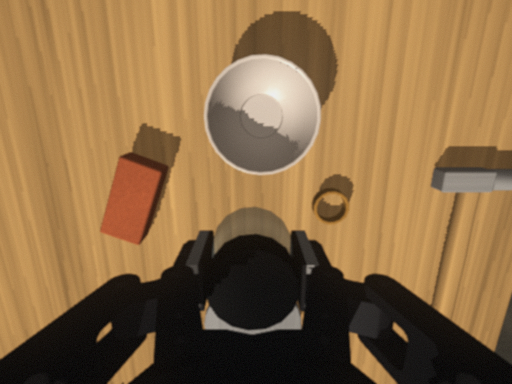

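View: bowl (262,114), brick (133,198), bangle (331,206), held jar in the jaws (252,270). Measure how the jar sits in the hand.

```bash
python3 - <<'E'
from h import *
img,d,P=cloud("wrist"); print(manip.state()["tool_pos"])
seg("wrist","jar",P,d); 
m=np.zeros((384,512),bool); m[240:300,215:290]=1
m&=(d>0); X=P[m]; print(np.percentile(X[:,2],[5,50,90,97]))
T=X[abs(X[:,2]-np.percentile(X[:,2],80))<.005]; print(T.min(0),T.max(0))
img2,d2,P2=cloud("side"); seg("side","jar",P2,d2); seg("side","turntable",P2,d2)
go(.594,-.004,.03,0)
E
```

```text
[0.58971721 0.07150485 0.22743449]
jar 0.94 [202, 205, 300, 331] 6282 zt 0.248 mec [0.5897 0.0706] 0.0204 fit [0.5891 0.0704] 0.0198 box [589.   70.5] [40.  38.5] 75.5
[0.23427436 0.24689424 0.2477328  0.24808325]
[0.57354719 0.06555501 0.24247868] [0.60470462 0.09047102 0.24883804]
jar 0.56 [264, 112, 279, 131] 59 zt 0.25 mec [0.588  0.0673] 0.0197 fit [0.5879 0.0667] 0.0177 box [589.1  65.4] [35.6 32.9] 53.8
turntable 0.86 [270, 195, 314, 224] 912 zt 0.034 mec [ 0.5884 -0.1384] 0.0675 fit [ 0.5888 -0.1396] 0.0647 box [ 589.2 -139.7] [129.3 127.1] 28.0
turntable 0.69 [226, 267, 240, 287] 24 zt 0.048 mec [ 0.3627 -0.339 ] 0.0128 fit [ 0.3627 -0.339 ] 0.0124 box [ 362.9 -338.9] [22.4 24.7] 72.7
to go [-0.0749  0.0038  0.1974] rz 0.0007 yaw now 0.04 tilt [ 0.0003 -0.    ] t 6.075
```

```bash
python3 -m crank '[[0,-0.0375,0.0045,0,0,0,0],[0,-0.0375,0,0,0,0,0],[0,0,0,0.06,0,0,0],[0,0,0,0.05,0,0,0],[0,0,0,0.05,0,0,0]]' && python3 -m crank '[[0,0,0,0.02,0,0,0],[0,0,0,0,0,0,0],[0,0,0,0,0,0,0]]'; python3 -c "
from h import *
go(.5945,-.0035,.031,0)"
```

```text
time: 6.7
tool_pos: [0.5947, -0.0047, 0.066]
tool_rot: [0.0, 0.707, 0.707, 0.0]
contact_force: [0.6, -0.2, -1.1]
gripper_width: 0.48
grasp_force: 61.2
time: 7.08
tool_pos: [0.5967, -0.0047, 0.0499]
tool_rot: [0.002, 0.707, 0.707, 0.001]
contact_force: [-0.0, 0.4, 0.1]
gripper_width: 0.475
grasp_force: 61.2
to go [ 0.0013 -0.0023  0.0189] rz 0.0001 yaw now 0.01 tilt [ 0.0043 -0.0006] t 7.075
```

```bash
python3 -m crank '[[0,0.001,-0.001,0.01,0,0,0],[0,0,0,0.006,0,0,0],[0,0,0,0,0,0,0],[0,0,0,0,0,0,0]]'; python3 -c "
from h import *
go(.5945,-.0035,.031,0)
img,d,P=cloud('wrist'); seg('wrist','jar',P,d);print(manip.state()['contact_force']);go(.5945,-.0035,.031,0)"
```

```text
time: 7.58
tool_pos: [0.5936, -0.0035, 0.0313]
tool_rot: [-0.0, 0.707, 0.707, -0.0]
contact_force: [-0.2, 0.8, -0.3]
gripper_width: 0.474
grasp_force: 61.2
to go [0.     0.0009 0.0003] rz 0.0001 yaw now 0.0 tilt [-0.0001 -0.    ] t 7.575
jar 0.7 [201, 210, 298, 328] 6331 zt 0.052 mec [ 0.5931 -0.0048] 0.0203 fit [ 0.5931 -0.0049] 0.0199 box [593.3  -4.7] [38.9 40. ] 7.1
[ 0.17188935  0.05428149 -0.3395802 ]
to go [0.0001 0.0008 0.0004] rz -0.0001 yaw now -0.0 tilt [0.0001 0.    ] t 7.675
```

```bash
python3 -m crank '[[0,0,0.001,0.001,0,0,0],[0,0,0,0,0,0,0],[1,0,0,0,0,0,0],[1,0,0,0,0,0,0],[1,0,0,0,0,0,0]]' && python3 -m crank '[[1,0,0,0,0,0,0],[1,0,0,-0.04,0,0,0],[1,0,0,-0.06,0,0,0],[1,0,0,-0.06,0,0,0],[1,0.013,-0.049,0,0,0,0]]' && python3 -m crank '[[1,0.013,-0.049,0,0,0,0],[1,0.0125,-0.049,0,0,0,0],[1,0,0,0,0,0,0.126],[1,0,0,0,0,0,0.126],[1,0,0,0,0,0,0.126]]' && python3 -m crank '[[1,0,0,0,0,0,0],[1,0,0,0,0,0,0]]'
python3 - <<'E'
from h import *
img,d,P=cloud("wrist"); save(img,"w3")
seg("wrist","brick",P,d);seg("wrist","jar",P,d); go(.4467,.035,.022,-21.6)
img,d,P=cloud("scene"); seg("scene","jar",P,d)
E
```

```text
time: 8.3
tool_pos: [0.5947, -0.0036, 0.0302]
tool_rot: [0.0, 0.707, 0.707, 0.0]
contact_force: [-0.3, 0.7, -0.0]
gripper_width: 1.0
grasp_force: 0.0
time: 8.93
tool_pos: [0.5508, 0.0085, 0.1988]
tool_rot: [0.006, 0.707, 0.707, 0.005]
contact_force: [-0.3, 0.5, -1.2]
gripper_width: 0.999
grasp_force: 0.0
time: 9.55
tool_pos: [0.4475, 0.035, 0.1905]
tool_rot: [0.0, 0.828, 0.56, 0.0]
contact_force: [0.4, 0.5, 0.7]
gripper_width: 1.005
grasp_force: 0.0
time: 9.8
tool_pos: [0.4477, 0.0349, 0.1903]
tool_rot: [0.0, 0.827, 0.562, 0.0]
contact_force: [-0.0, 1.2, -0.1]
gripper_width: 1.002
grasp_force: 0.0
brick 0.86 [225, 131, 275, 230] 4683 zt 0.034 mec [0.4462 0.0359] 0.0536 fit [0.4465 0.0356] 0.0495 box [446.6  35.1] [98.7 49.9] 68.8
jar 0.6 [368, 139, 437, 189] 1461 zt 0.052 mec [ 0.5941 -0.0048] 0.0204 fit [ 0.5939 -0.0048] 0.0197 box [594.   -4.7] [38.4 39.8] 52.7
to go [-0.0003 -0.001   0.1683] rz -0.0002 yaw now -21.61 tilt [-0.0001  0.    ] t 9.95
jar 0.51 [226, 199, 243, 218] 83 zt 0.053 mec [ 0.5959 -0.0073] 0.0208 fit [ 0.5959 -0.0064] 0.019 box [595.3  -5.7] [36.8 36.5] 45.5
```

View pics/w3.png

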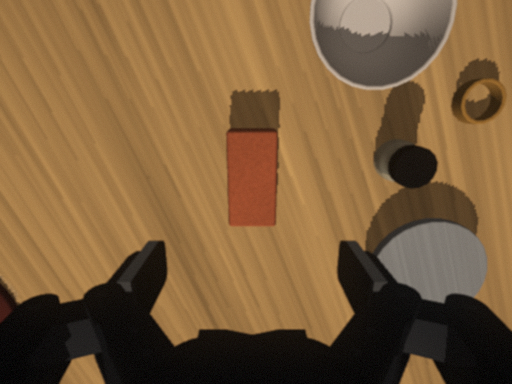

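Brick square between the jaws at (252,178); jar stands at (0.594, −0.0048) as wanted. Grip the brick.

```bash
python3 -m crank '[[1,0,-0.001,0.06,0,0,0],[1,0,0,0.06,0,0,0],[1,0,0,0.048,0,0,0],[1,0,0,0,0,0,0],[1,0,0,0,0,0,0]]' && python3 -m crank '[[0,0,0,0,0,0,0],[0,0,0,0,0,0,0],[0,0,0,0,0,0,0],[0,0,0,0,0,0,0],[0,0,0,0,0,0,0]]' && python3 -m crank '[[0,0,0,0,0,0,0],[0,0,0,-0.03,0,0,0],[0,0,0,-0.05,0,0,0],[0,0,0,-0.05,0,0,0],[0,0,0,0,0,0,0]]' && python3 -m crank '[[0,0,0,0,0,0,0],[0,0,0,0,0,0,0]]'
python3 - <<'E'
from h import *
img,d,P=cloud("wrist"); print(manip.state()["tool_pos"])
seg("wrist","brick",P,d);seg("wrist","turntable",P,d); go(.589,-.1395,.15,-2.1)
E
```

```text
time: 10.68
tool_pos: [0.4482, 0.0352, 0.0242]
tool_rot: [0.001, 0.827, 0.562, 0.001]
contact_force: [0.6, -0.2, 0.6]
gripper_width: 1.004
grasp_force: 0.0
time: 11.3
tool_pos: [0.4487, 0.0352, 0.0245]
tool_rot: [0.001, 0.827, 0.562, 0.002]
contact_force: [-0.9, -0.7, 6.0]
gripper_width: 0.575
grasp_force: 64.3
time: 11.92
tool_pos: [0.4499, 0.0351, 0.1579]
tool_rot: [0.003, 0.827, 0.562, 0.004]
contact_force: [0.7, -0.3, -1.3]
gripper_width: 0.574
grasp_force: 63.5
time: 12.18
tool_pos: [0.4453, 0.0354, 0.1502]
tool_rot: [-0.001, 0.827, 0.562, -0.002]
contact_force: [0.5, -0.2, -2.2]
gripper_width: 0.57
grasp_force: 63.5
[0.44543115 0.03542483 0.15020716]
brick 0.91 [191, 156, 310, 334] 18078 zt 0.159 mec [0.4476 0.0431] 0.0467 fit [0.4478 0.0433] 0.0446 box [447.2  42.6] [83.4 50.2] 68.5
turntable 0.94 [392, 230, 511, 340] 7824 zt 0.032 mec [ 0.5904 -0.1378] 0.0655 fit [ 0.5902 -0.1369] 0.0632 box [ 590.4 -134.9] [122.6 106.4] 82.9
to go [-0.1097  0.1976  0.0003] rz -0.3414 yaw now -21.66 tilt [-0.003   0.0002] t 12.325
```

```bash
python3 -m crank '[[0,-0.0275,0.0494,0,0,0,0],[0,-0.0275,0.0494,0,0,0,0],[0,-0.0275,0.0494,0,0,0,0],[0,-0.0275,0.0494,0,0,0,0],[0,0,0,0,0,0,-0.17]]' && python3 -m crank '[[0,0,0,0,0,0,-0.17],[0,0,0,0,0,0,0],[0,0,0,0.03,0,0,0],[0,0,0,0.02,0,0,0],[0,0,0,0,0,0,0]]' && python3 -m crank '[[0,0,0,0,0,0,0],[0,0,0,0,0,0,0],[0,0,0,0,0,0,0]]'
python3 - <<'E'
from h import *
img,d,P=cloud("wrist"); save(img,"w4")
seg("wrist","brick",P,d);seg("wrist","turntable",P,d);seg("wrist","bowl",P,d)
img,d,P=cloud("side"); seg("side","brick",P,d);seg("side","turntable",P,d)
go(.589,-.1395,.056,-2.2)
E
```

```text
time: 12.95
tool_pos: [0.5912, -0.1429, 0.1508]
tool_rot: [-0.0, 0.776, 0.63, -0.001]
contact_force: [0.2, 0.6, -1.6]
gripper_width: 0.569
grasp_force: 63.6
time: 13.58
tool_pos: [0.5879, -0.139, 0.0994]
tool_rot: [-0.003, 0.721, 0.693, -0.001]
contact_force: [0.9, 0.6, -1.2]
gripper_width: 0.572
grasp_force: 63.6
time: 13.95
tool_pos: [0.5904, -0.1401, 0.1034]
tool_rot: [0.001, 0.72, 0.693, 0.0]
contact_force: [0.6, 0.6, -0.7]
gripper_width: 0.572
grasp_force: 63.6
brick 0.82 [192, 155, 310, 337] 18001 zt 0.112 mec [ 0.59  -0.132] 0.0467 fit [ 0.5904 -0.1317] 0.045 box [ 590.  -132.5] [83.6 50.3] 88.0
turntable 0.8 [165, 113, 340, 243] 8695 zt 0.032 mec [ 0.5894 -0.1385] 0.0648 fit [ 0.5894 -0.1386] 0.0641 box [ 590.2 -120.2] [ 91.7 128.4] 88.4
brick 0.81 [288, 180, 308, 205] 276 zt 0.114 mec [ 0.5892 -0.1465] 0.0495 fit [ 0.597  -0.1482] 0.0422 box [ 587.3 -146.1] [96.2 46.1] 86.2
turntable 0.76 [271, 198, 316, 226] 732 zt 0.035 mec [ 0.5882 -0.1389] 0.0662 fit [ 0.5888 -0.1409] 0.0635 box [ 585.1 -147.4] [113.7 125.2] 53.4
to go [ 0.0003 -0.0008  0.0463] rz 0.0003 yaw now -2.18 tilt [0.0001 0.    ] t 14.3
```

View pics/w4.png

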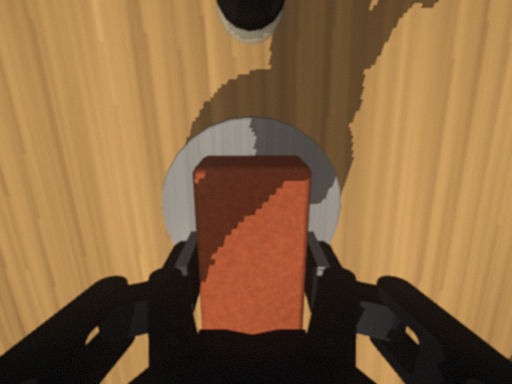

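```bash
python3 -m crank '[[0,0.0015,-0.001,0.03,0,0,0],[0,0,0,0.012,0,0,0],[0,0,0,0.003,0,0,0],[0,0,0,0,0,0,0],[0,0,0,0,0,0,0]]'
python3 - <<'E'
from h import *
img,d,P=cloud("wrist")
seg("wrist","brick",P,d);print(manip.state()["contact_force"])
go(.589,-.1395,.0545,-2.2)
E
```

```text
time: 14.92
tool_pos: [0.5896, -0.1386, 0.0584]
tool_rot: [0.001, 0.72, 0.694, 0.0]
contact_force: [0.6, 0.9, -1.8]
gripper_width: 0.572
grasp_force: 63.6
brick 0.62 [193, 156, 308, 335] 17949 zt 0.067 mec [ 0.5892 -0.1304] 0.0466 fit [ 0.588  -0.1303] 0.0443 box [ 589.2 -130.9] [83.1 50.1] 88.0
[-0.62153228  1.01768232 -2.06019128]
to go [-0.001  -0.0004  0.0038] rz 0.0004 yaw now -2.18 tilt [ 0.0015 -0.0006] t 15.025
```

```bash
python3 -m crank '[[0,0,0,0.0015,0,0,0],[0,0,0,0.0015,0,0,0],[0,0,0,0,0,0,0],[0,0,0,0,0,0,0]]' && python3 -m crank '[[1,0,0,0,0,0,0],[1,0,0,0,0,0,0],[1,0,0,0,0,0,0],[1,0,0,0,0,0,0]]' && python3 -m crank '[[1,0,0,-0.03,0,0,0],[1,0,0,-0.05,0,0,0],[1,0,0,-0.06,0,0,0],[1,0,0,0,0,0,0],[1,0,0,0,0,0,0]]'
python3 - <<'E'
from h import *
img,d,P=cloud("wrist"); save(img,"w5")
seg("wrist","brick",P,d);seg("wrist","turntable",P,d)
img,d,P=cloud("side"); seg("side","brick",P,d);
go(.685,.0226,.195,0)
E
```

```text
time: 15.52
tool_pos: [0.5891, -0.1384, 0.0547]
tool_rot: [0.0, 0.72, 0.694, 0.0]
contact_force: [-0.7, 0.5, 2.0]
gripper_width: 0.576
grasp_force: 63.7
time: 16.02
tool_pos: [0.5889, -0.1383, 0.0543]
tool_rot: [0.0, 0.72, 0.694, 0.0]
contact_force: [-0.1, -0.7, -0.8]
gripper_width: 0.998
grasp_force: 0.0
time: 16.65
tool_pos: [0.5887, -0.1382, 0.1941]
tool_rot: [0.0, 0.72, 0.694, -0.0]
contact_force: [0.5, 0.2, 0.1]
gripper_width: 1.0
grasp_force: 0.0
brick 0.95 [224, 133, 280, 240] 5596 zt 0.064 mec [ 0.5881 -0.1392] 0.0546 fit [ 0.5916 -0.1389] 0.0503 box [ 588.3 -139.3] [100.   50.1] 87.9
turntable 0.91 [191, 113, 315, 230] 6405 zt 0.032 mec [ 0.5896 -0.1388] 0.0649 fit [ 0.5892 -0.1388] 0.0643 box [ 589.9 -134.7] [120.7 129.1] 86.1
brick 0.72 [281, 191, 307, 217] 348 zt 0.066 mec [ 0.5899 -0.1394] 0.0544 fit [ 0.5891 -0.1397] 0.0478 box [ 586.9 -140.1] [101.4  49.8] 86.4
to go [ 0.1642  0.0908 -0.0029] rz -0.038 yaw now -2.18 tilt [-0.0032  0.0012] t 16.9
```

View pics/w5.png

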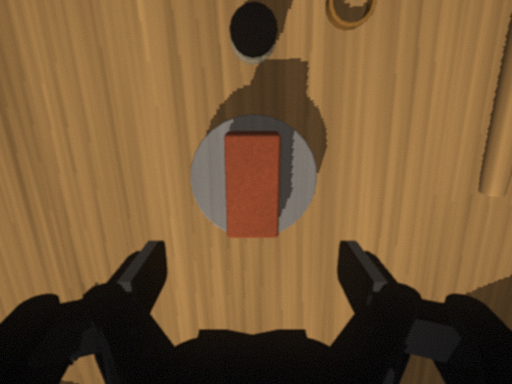

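Brick is centred at (252,185) on the disc, along the row. Next the bangle (350,8).

```bash
python3 -m crank '[[1,0.041,0.0227,0,0,0,0],[1,0.041,0.0227,0,0,0,0],[1,0.041,0.0227,0,0,0,0],[1,0.041,0.0227,0,0,0,0],[1,0,0,0,0,0,0]]' && python3 -m crank '[[1,0,0,0,0,0,0],[1,0,0,0,0,0,0]]'
python3 - <<'E'
from h import *
img,d,P=cloud("wrist"); save(img,"w6")
seg("wrist","bangle",P,d);seg("wrist","bowl",P,d);seg("wrist","jar",P,d)
go(.685,.0226,.02,0)
E
```

```text
time: 17.52
tool_pos: [0.6863, 0.0248, 0.1928]
tool_rot: [-0.001, 0.719, 0.695, -0.0]
contact_force: [0.4, -0.1, -0.8]
gripper_width: 1.003
grasp_force: 0.0
time: 17.77
tool_pos: [0.6853, 0.021, 0.1939]
tool_rot: [-0.0, 0.721, 0.693, -0.0]
contact_force: [0.1, -0.1, -0.2]
gripper_width: 0.996
grasp_force: 0.0
bangle 0.92 [230, 152, 273, 193] 459 zt 0.018 mec [0.6853 0.0226] 0.0219 fit [0.6853 0.0228] 0.0213 box [685.4  22.7] [42.5 41.8] 88.2
bowl 0.71 [79, 0, 216, 137] 2769 zt 0.046 mec [0.5987 0.1304] 0.0598 fit [0.599  0.1297] 0.0588 box [598.5 126.2] [108.8 118.7] 87.7
jar 0.8 [139, 178, 190, 231] 1241 zt 0.051 mec [ 0.5944 -0.005 ] 0.0202 fit [ 0.5944 -0.0051] 0.0197 box [594.5  -5.1] [39.3 39. ] 76.3
to go [ 0.0013 -0.0007  0.1745] rz -0.0391 yaw now -2.24 tilt [ 0.0001 -0.0001] t 17.975
```

View pics/w6.png

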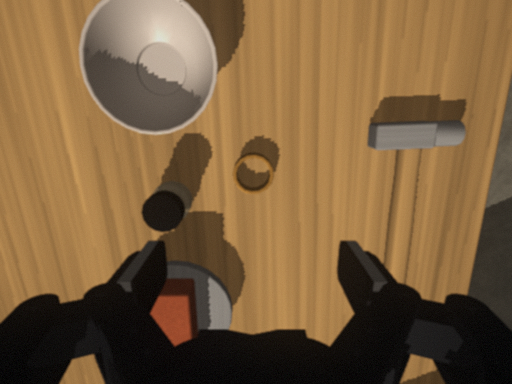

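Bangle at (253,172), between the jaws; jar (165,209) clears the finger. Grip.

```bash
python3 -m crank '[[1,0.0013,0,0.06,0,0,0],[1,0,0,0.06,0,0,0],[1,0,0,0.04,0,0,0],[1,0,0,0,0,0,0],[1,0,0,0.013,0,0,0]]' && python3 -m crank '[[1,0,0,0,0,0,0],[0,0,0,0,0,0,0],[0,0,0,0,0,0,0],[0,0,0,0,0,0,0],[0,0,0,0,0,0,0]]' && python3 -m crank '[[0,0,0,0,0,0,0],[0,0,0,0,0,0,0]]';python3 -c "
from h import *
img,d,P=cloud('wrist');seg('wrist','bangle',P,d);go(.685,.0226,.02,-2.2)"
```

```text
time: 18.6
tool_pos: [0.6886, 0.023, 0.0246]
tool_rot: [0.002, 0.72, 0.693, 0.002]
contact_force: [0.7, 0.7, 0.4]
gripper_width: 0.997
grasp_force: 0.0
time: 19.23
tool_pos: [0.687, 0.0234, 0.0231]
tool_rot: [0.001, 0.72, 0.694, 0.001]
contact_force: [-1.3, 0.8, 5.9]
gripper_width: 0.484
grasp_force: 60.4
time: 19.48
tool_pos: [0.687, 0.0234, 0.0231]
tool_rot: [0.001, 0.72, 0.694, 0.001]
contact_force: [-0.9, 0.4, 5.9]
gripper_width: 0.486
grasp_force: 60.5
bangle 0.67 [211, 208, 291, 292] 2183 zt 0.017 mec [0.6865 0.0223] 0.0224 fit [0.6862 0.0226] 0.0216 box [686.3  22.6] [44.  41.3] 86.8
to go [-0.0008 -0.002   0.0031] rz 0.0004 yaw now -2.18 tilt [ 0.0025 -0.0002] t 19.575
```

```bash
python3 -m crank '[[0,0,0,-0.03,0,0,0],[0,0,0,-0.05,0,0,0],[0,0,0,-0.06,0,0,0],[0,0,0,0,0,0,0],[0,0,0,0,0,0,0]]' ;python3 -c "
from h import *
img,d,P=cloud('wrist');print(manip.state()['tool_pos'],manip.state()['grasp_force']);seg('wrist','bangle',P,d);go(.589,-.1385,.16,-2.2)"
```

```text
time: 20.2
tool_pos: [0.6855, 0.0235, 0.1608]
tool_rot: [-0.0, 0.72, 0.694, -0.0]
contact_force: [0.1, 0.8, -0.7]
gripper_width: 0.483
grasp_force: 60.8
[0.68472478 0.02350612 0.15926119] 60.81299275159836
bangle 0.57 [208, 209, 292, 293] 2174 zt 0.155 mec [0.6851 0.0226] 0.0223 fit [0.685  0.0227] 0.0217 box [684.9  22.6] [44.1 40.9] 89.2
to go [-0.1656 -0.0892 -0.0011] rz 0.0005 yaw now -2.17 tilt [-0.0043  0.0003] t 20.3
```

```bash
python3 -m crank '[[0,-0.0414,-0.0223,0,0,0,0],[0,-0.0414,-0.0223,0,0,0,0],[0,-0.0414,-0.0223,0,0,0,0],[0,-0.0414,-0.0223,0,0,0,0],[0,0,0,0,0,0,0]]' && python3 -m crank '[[0,0,0,0.04,0,0,0],[0,0,0,0.02,0,0,0],[0,0,0,0,0,0,0],[0,0,0,0,0,0,0],[0,0,0,0,0,0,0]]' ;python3 - <<'E'
from h import *
img,d,P=cloud('wrist');print(manip.state()['tool_pos']);save(img,"w7");seg('wrist','bangle',P,d);seg('wrist','brick',P,d)
go(.589,-.1385,.0835,-2.2)
E
```

```text
time: 20.92
tool_pos: [0.588, -0.1405, 0.1588]
tool_rot: [-0.002, 0.722, 0.692, -0.001]
contact_force: [0.5, 1.3, -0.3]
gripper_width: 0.483
grasp_force: 60.8
time: 21.55
tool_pos: [0.5916, -0.1388, 0.103]
tool_rot: [0.001, 0.72, 0.694, 0.001]
contact_force: [-0.0, 0.1, -1.1]
gripper_width: 0.484
grasp_force: 60.9
[ 0.59147034 -0.13886101  0.10290651]
bangle 0.89 [210, 207, 292, 295] 2270 zt 0.097 mec [ 0.5904 -0.1395] 0.0223 fit [ 0.5908 -0.1396] 0.0217 box [ 590.8 -139.5] [43.9 41.3] 88.5
brick 0.63 [204, 141, 287, 297] 8526 zt 0.064 mec [ 0.5882 -0.1389] 0.0543 fit [ 0.5885 -0.1391] 0.0505 box [ 588.3 -138.8] [99.1 50.3] 88.1
brick 0.23 [207, 207, 293, 291] 2272 zt 0.097 mec [ 0.5904 -0.1395] 0.0223 fit [ 0.5908 -0.1396] 0.0217 box [ 590.8 -139.5] [43.9 41.3] 88.5
to go [ 0.0003 -0.0021  0.0189] rz 0.0005 yaw now -2.17 tilt [ 0.0017 -0.0006] t 21.7
```

View pics/w7.png

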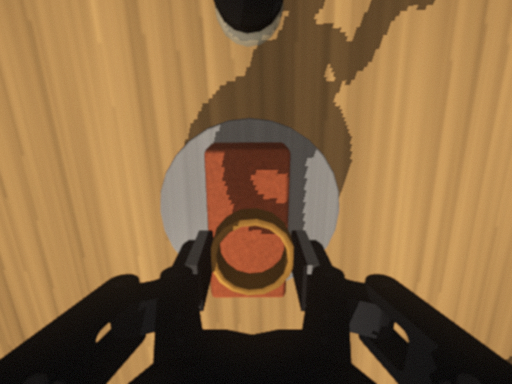

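Bangle (252,250) held above the brick; about 2 mm off sideways, correct and lower.

```bash
python3 -m crank '[[0,0.0005,-0.002,0,0,0,0],[0,0,0,0.01,0,0,0],[0,0,0,0.004,0,0,0],[0,0,0,0,0,0,0],[0,0,0,0,0,0,0]]' ;python3 - <<'E'
from h import *
img,d,P=cloud('wrist');print(manip.state()['tool_pos'],manip.state()['contact_force']);seg('wrist','bangle',P,d);seg('wrist','brick',P,d)
go(.588,-.1382,.0835,-2.2)
E
```

```text
time: 22.32
tool_pos: [0.5885, -0.1381, 0.0872]
tool_rot: [-0.0, 0.72, 0.694, -0.0]
contact_force: [0.2, 0.2, -0.4]
gripper_width: 0.484
grasp_force: 60.9
[ 0.58863834 -0.1381553   0.08744134] [-0.71369575  0.14355121 -0.90754688]
bangle 0.65 [209, 210, 293, 294] 2216 zt 0.081 mec [ 0.5873 -0.1389] 0.0225 fit [ 0.5876 -0.1388] 0.0216 box [ 587.8 -139. ] [43.9 41.3] 87.5
bangle 0.6 [206, 145, 298, 316] 10274 zt 0.064 mec [ 0.5882 -0.1391] 0.0545 fit [ 0.5883 -0.1393] 0.0502 box [ 588.3 -139.3] [100.1  50.1] 88.0
brick 0.7 [203, 145, 298, 316] 10313 zt 0.064 mec [ 0.5883 -0.1391] 0.0545 fit [ 0.5871 -0.1394] 0.0504 box [ 588.3 -139.3] [100.1  50.2] 88.1
brick 0.23 [213, 0, 290, 42] 1117 zt 0.051 mec [ 0.5935 -0.0156] 0.0169 fit [ 0.594  -0.0065] 0.0191 box [593.3 -20.7] [10.1 33.6] 87.0
to go [-0.     -0.0007  0.0041] rz 0.0004 yaw now -2.18 tilt [ 0.0005 -0.0002] t 22.475
```

```bash
python3 -m crank '[[0,0,0,0.0012,0,0,0],[0,0,0,0.0012,0,0,0],[0,0,0,0,0,0,0],[0,0,0,0,0,0,0]]' && python3 -m crank '[[1,0,0,0,0,0,0],[1,0,0,0,0,0,0],[1,0,0,0,0,0,0],[1,0,0,0,0,0,0]]' && python3 -m crank '[[1,0,0,-0.02,0,0,0],[1,0,0,-0.04,0,0,0],[1,0,0,-0.06,0,0,0],[1,0,0,0,0,0,0],[1,0,0,0,0,0,0]]';python3 - <<'E'
from h import *
img,d,P=cloud('wrist');save(img,"w8");seg('wrist','bangle',P,d);seg('wrist','brick',P,d)
go(.365,-.33,.2,-2.2)
img,d,P=cloud('side');seg('side','burstand',P,d,.02)
E
```

```text
time: 22.98
tool_pos: [0.5886, -0.1381, 0.0851]
tool_rot: [0.0, 0.72, 0.694, 0.0]
contact_force: [-0.8, 0.0, 0.5]
gripper_width: 0.484
grasp_force: 61.0
time: 23.48
tool_pos: [0.5884, -0.1381, 0.0848]
tool_rot: [-0.0, 0.72, 0.694, -0.0]
contact_force: [0.8, -0.2, 1.0]
gripper_width: 0.997
grasp_force: 0.0
time: 24.1
tool_pos: [0.5887, -0.1382, 0.2062]
tool_rot: [0.001, 0.72, 0.694, 0.0]
contact_force: [-0.7, 0.8, -1.6]
gripper_width: 1.003
grasp_force: 0.0
bangle 0.6 [224, 161, 272, 209] 655 zt 0.079 mec [ 0.5876 -0.139 ] 0.022 fit [ 0.5876 -0.1389] 0.0216 box [ 587.3 -138.7] [42.9 42.6] 88.5
brick 0.92 [225, 133, 278, 233] 4240 zt 0.064 mec [ 0.5883 -0.1385] 0.0538 fit [ 0.5881 -0.1399] 0.0494 box [ 588.2 -138.7] [98.4 50.1] 87.9
to go [-0.2006 -0.215   0.0036] rz 0.0004 yaw now -2.18 tilt [-0.003   0.0011] t 24.25
```

View pics/w8.png

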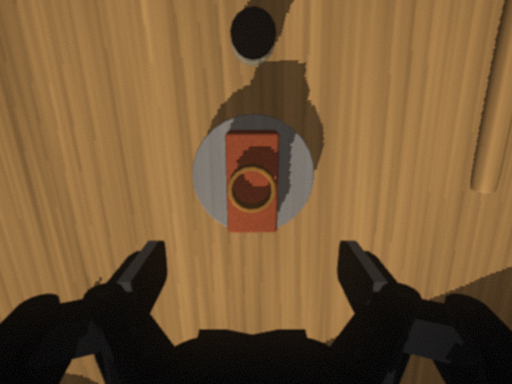

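Bangle (252,189) lies on the brick's middle. On to the bur stand.

```bash
python3 -m crank '[[1,-0.041,-0.043,0,0,0,0],[1,-0.041,-0.043,0,0,0,0],[1,-0.041,-0.043,0,0,0,0],[1,-0.041,-0.043,0,0,0,0],[1,-0.041,-0.043,0,0,0,0]]' && python3 -m crank '[[1,0,0,0,0,0,0],[1,0,0,0,0,0,0],[1,0,0,0,0,0,0]]';python3 - <<'E'
from h import *
img,d,P=cloud('wrist');save(img,"w9")
o=manip.outline_of("wrist","burstand")[0]; m=o["region"]&(d>0); X=P[m]; print(o["conf"],o["extent"],np.percentile(X[:,2],[3,20,50,80,97]))
for lo,hi in [(.024,.036),(.004,.024),(.036,.06)]:
    T=X[(X[:,2]>lo)&(X[:,2]<hi)]
    if len(T)>5: print(lo,len(T),T.min(0).round(4),T.max(0).round(4),cv2.minEnclosingCircle(T[:,:2].astype(np.float32)))
print(manip.mark_of("wrist","burstand")[:1])
go(.365,-.336,.03,-2.2)
E
```

```text
time: 24.98
tool_pos: [0.3641, -0.3354, 0.2041]
tool_rot: [-0.001, 0.72, 0.694, 0.0]
contact_force: [0.5, -1.2, 0.1]
gripper_width: 1.001
grasp_force: 0.0
time: 25.35
tool_pos: [0.3665, -0.3339, 0.2045]
tool_rot: [-0.0, 0.72, 0.694, 0.0]
contact_force: [0.5, -1.1, -0.4]
gripper_width: 0.998
grasp_force: 0.0
0.58 [230.2, 155.3, 266.9, 200.6] [0.01374358 0.02955566 0.03039385 0.03134739 0.04969774]
0.024 992 [ 0.3428 -0.3569  0.0245] [ 0.3832 -0.3168  0.036 ] ((0.3631158471107483, -0.33711907267570496), 0.02040008269250393)
0.004 93 [ 0.3444 -0.3292  0.0049] [ 0.382 -0.317  0.024] ((0.363200306892395, -0.32883894443511963), 0.018857194110751152)
0.036 145 [ 0.3494 -0.3508  0.0363] [ 0.376  -0.3242  0.0533] ((0.36281973123550415, -0.33742713928222656), 0.013939226046204567)
[{'centre': [174.6, 248.7], 'conf': 0.69}]
to go [-0.0021 -0.0015  0.1747] rz 0.0024 yaw now -2.06 tilt [-0.0002  0.0003] t 25.5
```

View pics/w9.png

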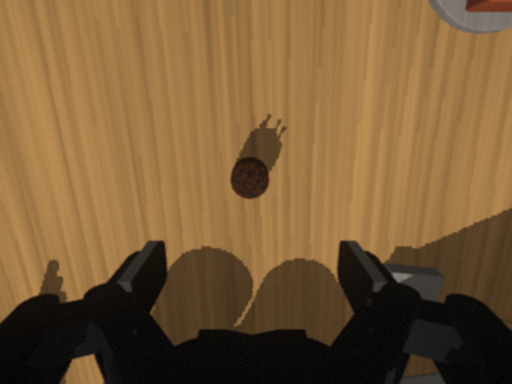

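Bur stand at (249,178), i.e. (0.363, −0.337). Grip it low on the wood.

```bash
python3 -m crank '[[1,-0.003,-0.0035,0.06,0,0,0],[1,0,0,0.06,0,0,0],[1,0,0,0.05,0,0,0],[1,0,0,0.011,0,0,0],[1,0,0,0,0,0,0]]' && python3 -m crank '[[0,0,0,0,0,0,0],[0,0,0,0,0,0,0],[0,0,0,0,0,0,0],[0,0,0,0,0,0,0],[0,0,0,0,0,0,0]]' && python3 -m crank '[[0,0,0,0,0,0,0],[0,0,0,-0.03,0,0,0],[0,0,0,-0.05,0,0,0],[0,0,0,-0.06,0,0,0],[0,0,0,-0.04,0,0,0]]' && python3 -m crank '[[0,0,0,0,0,0,0],[0,0,0,0,0,0,0]]';python3 - <<'E'
from h import *
go(.604,.266,.2,-2.2)
E
```

```text
time: 26.12
tool_pos: [0.3628, -0.3377, 0.0244]
tool_rot: [-0.0, 0.72, 0.694, 0.0]
contact_force: [-0.1, -0.5, -0.0]
gripper_width: 1.0
grasp_force: 0.0
time: 26.75
tool_pos: [0.3634, -0.3391, 0.0261]
tool_rot: [0.002, 0.72, 0.694, -0.0]
contact_force: [-0.3, 0.8, 5.9]
gripper_width: 0.475
grasp_force: 60.7
time: 27.38
tool_pos: [0.3627, -0.3383, 0.2077]
tool_rot: [0.002, 0.72, 0.694, -0.0]
contact_force: [0.4, 0.3, -0.6]
gripper_width: 0.471
grasp_force: 60.7
time: 27.62
tool_pos: [0.3619, -0.3372, 0.2032]
tool_rot: [-0.0, 0.72, 0.694, 0.0]
contact_force: [0.1, -0.4, -1.1]
gripper_width: 0.472
grasp_force: 60.7
to go [0.612  0.219  0.0035] rz 0.0004 yaw now -2.18 tilt [-0.0006  0.0007] t 27.625
```

```bash
python3 -m crank '[[0,0.051,0.01825,0,0,0,0],[0,0.051,0.01825,0,0,0,0],[0,0.051,0.01825,0,0,0,0],[0,0.051,0.01825,0,0,0,0],[0,0.051,0.01825,0,0,0,0]]' && python3 -m crank '[[0,0.051,0.01825,0,0,0,0],[0,0.051,0.01825,0,0,0,0],[0,0.051,0.01825,0,0,0,0],[0,0.051,0.01825,0,0,0,0],[0,0.051,0.01825,0,0,0,0]]' && python3 -m crank '[[0,0.051,0.01825,0,0,0,0],[0,0.051,0.01825,0,0,0,0],[0,0,0,0,0,0,0],[0,0,0,0,0,0,0]]';python3 - <<'E'
from h import *
go(.604,.266,.2,-2.2)
img,d,P=cloud('wrist');save(img,"w10"); seg("wrist","bowl",P,d)
o=manip.outline_of("wrist","burstand")[0]; m=o["region"]&(d>0); X=P[m]; print(manip.state()["tool_pos"],o["conf"],o["extent"])
h,e=np.histogram(X[:,2],bins=np.arange(.15,.26,.003)); print(e[h>30].round(3),h[h>30])
zt=np.median(X[:,2]); T=X[abs(X[:,2]-zt)<.004]; print(zt,T.min(0),T.max(0),cv2.minEnclosingCircle(T[:,:2].astype(np.float32)))
E
```

```text
time: 28.25
tool_pos: [0.4623, -0.0842, 0.2014]
tool_rot: [-0.002, 0.72, 0.693, -0.001]
contact_force: [0.1, 0.3, -0.8]
gripper_width: 0.466
grasp_force: 60.7
time: 28.88
tool_pos: [0.5631, 0.1666, 0.201]
tool_rot: [-0.001, 0.72, 0.694, -0.002]
contact_force: [0.5, 0.3, -0.1]
gripper_width: 0.468
grasp_force: 60.7
time: 29.38
tool_pos: [0.6032, 0.2652, 0.2013]
tool_rot: [-0.001, 0.72, 0.694, -0.002]
contact_force: [-0.0, -0.6, -1.2]
gripper_width: 0.471
grasp_force: 60.8
to go [0.0009 0.0008 0.0013] rz 0.0008 yaw now -2.16 tilt [-0.0041 -0.0017] t 29.375
bowl 0.9 [204, 283, 297, 336] 498 zt 0.045 mec [0.5973 0.1107] 0.0548 fit [0.5989 0.1324] 0.058 box [595.1  96.9] [ 42.3 109.1] 81.2
[0.60380535 0.2643756  0.20311393] 0.92 [208.2, 202.9, 292.6, 322.3]Traceback (most recent call last):
  File "<stdin>", line 5, in <module>
IndexError: boolean index did not match indexed array along axis 0; size of axis is 37 but size of corresponding boolean axis is 36
```

View pics/w10.png

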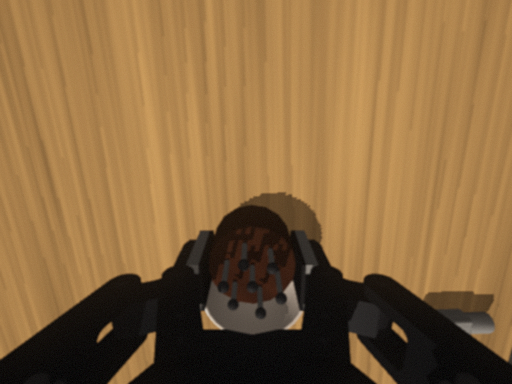

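```bash
cat > bs.py <<'E'
from h import *
img,d,P=cloud('wrist'); s=manip.state()
o=manip.outline_of("wrist","burstand")[0]; X=P[o["region"]&(d>0)]
zt=np.median(X[:,2]); T=X[abs(X[:,2]-zt)<.004]; print("TCP",s["tool_pos"],s["contact_force"],zt,T.min(0),T.max(0),cv2.minEnclosingCircle(T[:,:2].astype(np.float32)))
go(.6037,.2655,.2,-2.2)
E
python3 -m crank '[[0,0,0,0.06,0,0,0],[0,0,0,0.06,0,0,0],[0,0,0,0.04,0,0,0],[0,0,0,0,0,0,0],[0,0,0,0,0,0,0]]'; python3 bs.py
```

```text
time: 30.15
tool_pos: [0.6057, 0.2655, 0.0463]
tool_rot: [0.001, 0.721, 0.693, 0.001]
contact_force: [0.0, -0.5, -0.3]
gripper_width: 0.472
grasp_force: 60.8
TCP [0.60643044 0.26581392 0.04728499] [ 0.7347326  -0.46495024 -0.17970446] 0.050481881541355564 [0.58498211 0.24613928 0.04648595] [0.62517272 0.28771663 0.05445886] ((0.6052719950675964, 0.2668440043926239), 0.0209795068949461)
to go [-0.0003 -0.002  -0.1525] rz -0.0 yaw now -2.2 tilt [0.0054 0.0017] t 30.25
```

```bash
python3 -m crank '[[0,-0.001,-0.001,0.01,0,0,0],[0,0,0,0.006,0,0,0],[0,0,0,0,0,0,0],[0,0,0,0,0,0,0],[0,0,0,0,0,0,0]]'; python3 bs.py
```

```text
time: 30.88
tool_pos: [0.6035, 0.2647, 0.0281]
tool_rot: [0.0, 0.72, 0.694, 0.0]
contact_force: [0.7, 0.7, -0.3]
gripper_width: 0.473
grasp_force: 60.8
TCP [0.6034527  0.26474453 0.02812941] [ 0.90967298  0.43751369 -1.08472455] 0.03233372353854033 [0.58273476 0.24525696 0.0283479 ] [0.62318307 0.28680641 0.03632706] ((0.6027262806892395, 0.2659124433994293), 0.021003620699048042)
to go [ 0.0008  0.0003 -0.1719] rz 0.0004 yaw now -2.18 tilt [0.0004 0.0001] t 30.975
```

Within about 1 mm; 2 mm to the bench. Lower, release, rise, check.

```bash
python3 -m crank '[[0,0,0.0005,0.001,0,0,0],[0,0,0,0.001,0,0,0],[0,0,0,0,0,0,0],[0,0,0,0,0,0,0]]' && python3 -m crank '[[1,0,0,0,0,0,0],[1,0,0,0,0,0,0],[1,0,0,0,0,0,0],[1,0,0,0,0,0,0]]' && python3 -m crank '[[1,0,0,-0.03,0,0,0],[1,0,0,-0.05,0,0,0],[1,0,0,-0.06,0,0,0],[1,0,0,-0.06,0,0,0],[1,0,0,0,0,0,0]]' && python3 -m crank '[[1,0,0,-0.06,0,0,0],[1,0,0,-0.06,0,0,0],[1,-0.05,0,0,0,0,0],[1,0,0,0,0,0,0],[1,0,0,0,0,0,0]]'; python3 bs.py; python3 - <<'E'
from h import *
img,d,P=cloud('wrist');save(img,"w11")
for q in ["bowl","jar","bangle","brick","turntable"]: seg("wrist",q,P,d)
img,d,P=cloud('scene');save(img[100:330,120:460].repeat(2,0).repeat(2,1),"s2")
for q in ["jar","burstand","bangle","brick","bottle","benchblock"]: seg("scene",q,P,d)
E
```

```text
time: 31.48
tool_pos: [0.6039, 0.2647, 0.0262]
tool_rot: [0.0, 0.72, 0.694, 0.0]
contact_force: [-0.7, -0.4, 1.5]
gripper_width: 0.47
grasp_force: 61.0
time: 31.98
tool_pos: [0.6037, 0.2646, 0.0258]
tool_rot: [-0.0, 0.72, 0.694, -0.0]
contact_force: [-1.2, 0.2, -0.5]
gripper_width: 1.004
grasp_force: 0.0
time: 32.6
tool_pos: [0.6071, 0.2657, 0.2344]
tool_rot: [0.003, 0.72, 0.694, 0.006]
contact_force: [0.9, 0.8, 1.1]
gripper_width: 0.999
grasp_force: 0.0
time: 33.22
tool_pos: [0.6015, 0.2147, 0.3441]
tool_rot: [-0.001, 0.721, 0.693, -0.001]
contact_force: [0.7, 0.2, 1.2]
gripper_width: 0.997
grasp_force: 0.0
TCP [0.60143439 0.21507074 0.34400936] [-0.54929131  0.59648291 -0.77768388] 0.030426164332759964 [0.58324043 0.24591975 0.02706003] [0.62315863 0.28600942 0.0332704 ] ((0.6029561161994934, 0.2654741406440735), 0.02073417603969574)
to go [0.0503 0.0007 0.1442] rz 0.0011 yaw now -2.14 tilt [-0.0025 -0.0003] t 33.325
bowl 0.77 [212, 170, 289, 248] 813 zt 0.046 mec [0.599  0.1302] 0.0597 fit [0.5989 0.1305] 0.059 box [599.  130.3] [115.6 117.5] 42.9
jar 0.91 [236, 262, 265, 297] 408
[... 507 characters left out ...]
6.6] 45.5
burstand 0.6 [298, 241, 306, 261] 14 zt 0.047 mec [0.6084 0.2678] 0.0108 fit [0.6088 0.2685] 0.0097 box [608.3 267.3] [13.7 19.8] 70.7
bangle 0.68 [198, 175, 211, 188] 57 zt 0.08 mec [ 0.5904 -0.1407] 0.0234 fit [ 0.59   -0.1403] 0.0221 box [ 590.  -139.4] [44.9 41.5] 49.0
brick 0.87 [187, 179, 218, 201] 163 zt 0.065 mec [ 0.5894 -0.1386] 0.052 fit [ 0.592  -0.1376] 0.0457 box [ 589.9 -137.9] [98.3 54.3] 89.7
bottle 0.96 [361, 255, 385, 299] 84 zt 0.116 mec [0.5931 0.4657] 0.0143 fit [0.5922 0.4661] 0.0127 box [592.5 465.4] [24.5 24.5] 83.5
benchblock 0.75 [142, 152, 166, 168] 145 zt 0.026 mec [ 0.562  -0.4931] 0.0434 fit [ 0.5613 -0.4918] 0.039 box [ 559.6 -494.5] [67.1 66.6] 80.3
```

View pics/s2.png

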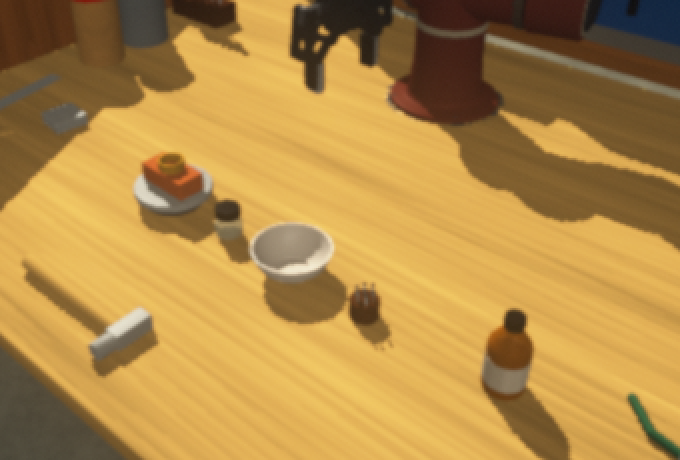

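View pics/w11.png

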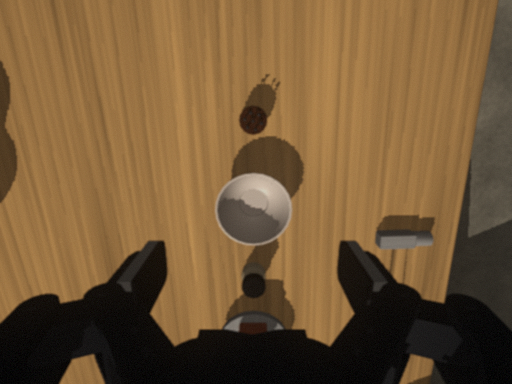

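Both views show everything upright and in one row. In the scene crop: bangle on brick (172,165), jar (228,218), bowl (292,250), stand (365,303). In the wrist view: stand (253,120), bowl (254,208), jar (254,284). The jar and stand measure within about 1 mm of their places, and the gripper is clear.

```bash
python3 -c "
from plant import manip
print(manip.job_done())"
```

```text
the job is handed in; nothing more can be done
None
```

The job is handed in at about 34 s of the 96 s: turntable, jar, bowl and bur stand are in one row, with the jar and stand within about 1 mm of their places, the bangle is flat on the brick on the turntable, and the bottle and steel block were left alone.

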